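Fetch the slide case from behind the specimen cups

ROBOT

A 6-joint arm with a two-finger parallel gripper is mounted at the origin on the work surface. World frame = base frame: x ahead of the robot, y to its left, z up, the work surface at z = 0. Lengths are in mm, angles in rad, forces in N, time in s.
With the tool pointing down it reaches from about 350 to 875 mm from the base axis. Payload 4.2 kg.
Tool frame: the origin (TCP) lies midway between the tips of the shut fingers; the grasp point (between the pads) lies 19 mm behind it; z points along the fingers, y is the direction in which the jaws open and shut (so a half turn about z gives the same grasp; the last joint's range is limited). The gripper opens to 85 mm and grips with 20 to 120 N. Pads are 22 mm wide; open, the fingers measure 114 mm over their backs; the gripper's body (76 mm by 85 mm) begins 54 mm behind the grasp point. The pads swing forward as they close: fully open they stand 13 mm farther back than shut.
Start: joints at [1.58, 0.385, 0.008, 0, -1.194, -0.259], TCP at [154.475, 605.588, 231.312] pointing down, gripper open.
Joint ranges: [-3.14, 3.14], [-1.21, 2.06], [-1.07, 1.41], [-3.16, 2.05], [-2.99, -0.16], [-3.1, 3.1]. Speed limits (rad/s): [2.79, 2.79, 3.14, 3.14, 3.14, 3.14].

INTERFACE

Orientations are given as a unit quaternion [x, y, z, w].
In Python, from bench import read_state, get_image, job_done, search_frame, regions_of gives the robot as it stands.
- The arm moves only by the tool servo_tool, never from a script. Its arguments are lists of equal length, an entry for each row: "turn": the turn, a rotation vector about the world's x, y, z in rad, a list of three; "dp": the shift along the world's x, y, z in m, a list of three; "fingers": the finger opening in m, from 0 to 0.0854. In form: {"turn": [[rx, ry, rz], ...], "dp": [[tx, ty, tz], ...], "fingers": [fingers, ...]}. A call has exactly 5 rows; each row shifts and turns the pose as measured when the row begins; what a row does not reach is not made up. A row lasts 1/8 s, in which the tool goes at most 62.5 mm and 10.7 degrees, less where a joint would pass 70% of its speed; a pose out of reach is approached as far as the arm can. A call is refused whole if a number of a shift passes 0.0625 or a number of a turn 0.188, either way. A call with a gripper value outside its range is refused whole. The fingers move at their own pace and stop on an object; the grip force is fixed at half the most. Time passes only in rows, so rows that do not move let the fingers close, or fill a call up. It gives the time, the measured TCP pose, the force and the opening at its end, in the units of the state.
- read_state(): the state, without advancing time (a new reading comes with each control period).
- get_image(name): name is "side" or "top"; returns a dict with "img" (400x640x3 uint8, red, green, blue), "vfov" (degrees; the focal length in pixels is half the picture's height over the tangent of half this angle, whatever the lens; pixels are square), "cx", "cy" (the principal point, pixels), "k1" (the pictures are not rectified: a ray, as slopes to the right and down, at radius r is drawn at 1 + k1 r^2 times it, then the intrinsics apply), "world_from_camera" (4x4, takes a point from camera to world coordinates). Camera axes: x right, y down, z forward; pixel columns grow to the right and rows downward; lengths in mm; the calibration is good to about 2 mm. A picture is of the moment at which its call begins. There is no depth.
- job_done(): hands the job in, once; it reports no verdict.
Trained networks look in the newest picture that a camera, given by its name, has taken for a name from the list of things; names that differ only in an ending like _2 or _b are one class to them, and where a whole thing is asked for, a point or a joint stands for the part that bears it (a point fixed in the world has none). Each returns a list of dicts, best first, with "score" (0 to 1); they miss things now and then, are a little off and sometimes report something else, mostly with a low value. They report only what shows in the picture. A call takes as long as a camera call. They do not tell look-alikes from the thing itself.
- search_frame(query, camera): "box" ([left, top, width, height] in pixels, round what is visible of it).
- regions_of(query, camera): "region" (400x640 bool, what is visible of it) and "box" ([left, top, width, height] in pixels, round what is visible of it).
The state is a dict: "clock": time; "joints": joint angles; "joint_vel": joint speeds; "joint_efforts": joint torques, N m; "position": TCP position; "ee_rot": TCP orientation; "contact_force": force on the tool from outside, world axes, zero at the start; "wrist_torque": the same for the moment, N m; "gripper_width": finger opening in mm.
Only numpy, scipy, OpenCV 4.12 (cv2) and the standard library are available. Lean on these libraries where they do the work, as an engineer would, in place of code of your own. Each camera call takes 0.05 s, during which the arm holds its last target. There are 200 camera calls.

TASK

Stand the three specimen cups in the aluminium side tray so that the green slide case behind them comes free, and only then take the case over to the blue transport mat and lay it flat and squarely on the dark rectangle. After that put each cup back upright, centred on the spot of its lid's colour, without ever tipping a cup or the case over, and leave the amber bottle where it stands.

Things in the scene. Friction and masses are not known exactly. Their poses are not given: they have to be found in the camera images.
- cup_red: loose lidded specimen cup, closed and rigid, with a red lid: white tapering body 42 mm (foot) to 47 mm wide, round lid 52 mm wide and 16 mm tall on top, 80 mm tall in all, about 80 g. Origin: centre of its underside; z up along its axis.
- spot_red: fixed spot on the grey board, 100 by 66 mm, 2 mm thick: a white field with a red ring, 60 mm across, where the red cup stands (it does so at the start), and a red tab at the end towards the robot. Origin: centre of the ring on the underside, 2 mm below the spot's top; x points from the tab towards the slide case, y along the row of three spots, 78 mm apart in any colour order.
- cup_yellow: loose lidded specimen cup, closed and rigid, with a yellow lid: white tapering body 42 mm (foot) to 47 mm wide, round lid 52 mm wide and 16 mm tall on top, 80 mm tall in all, about 80 g. Origin: centre of its underside; z up along its axis.
- spot_yellow: fixed spot on the grey board, 100 by 66 mm, 2 mm thick: a white field with a yellow ring, 60 mm across, where the yellow cup stands (it does so at the start), and a yellow tab at the end towards the robot. Origin: centre of the ring on the underside, 2 mm below the spot's top; x points from the tab towards the slide case, y along the row of three spots, 78 mm apart in any colour order.
- cup_blue: loose lidded specimen cup, closed and rigid, with a blue lid: white tapering body 42 mm (foot) to 47 mm wide, round lid 52 mm wide and 16 mm tall on top, 80 mm tall in all, about 80 g. Origin: centre of its underside; z up along its axis.
- spot_blue: fixed spot on the grey board, 100 by 66 mm, 2 mm thick: a white field with a blue ring, 60 mm across, where the blue cup stands (it does so at the start), and a blue tab at the end towards the robot. Origin: centre of the ring on the underside, 2 mm below the spot's top; x points from the tab towards the slide case, y along the row of three spots, 78 mm apart in any colour order.
- case: loose green slide case, closed, 44 mm (its x) by 110 mm (its y) by 38 mm tall, pale label on top, about 180 g. Origin: centre of its underside. Starts on the grey board (6 mm thick), long side along the row of cups, about 12 mm beyond their lids: no room for a finger there. Beyond it the board is free for 28 mm or more, then a lip 12 mm above the table. Grasp it across its 44 mm.
- tray: fixed shallow square aluminium tray, the side area: 200 by 200 mm outside, walls 5 mm thick and 14 mm high, floor 5 mm thick, empty at the start. Origin: centre of its underside; x and y along its sides. It is large enough for the three cups, two by two at 90 mm spacing.
- mat: fixed flat blue transport mat, 100 mm (x) by 170 mm (y), 3 mm thick, with a dark rectangle of 46 by 112 mm edged in white at its centre, where the slide case belongs, long side along y. Origin: centre of its underside, z up.
- bottle: loose amber glass bottle with a white cap, 56 mm wide, 120 mm tall, standing on the table beyond the board; a bystander. Origin: centre of its underside.
Mind the look-alikes: they are no part of the job. There is more than one size of the case; the job needs the larger.

How it is judged (in metres and radians):
On the way, in this order (a step that is already met when the one before it is completed fails the run):
1. all three cups stand upright and released in the side tray (x of cup_red in the frame of tray between -0.078 and 0.078 m and y of cup_red in the frame of tray between -0.078 and 0.078 m and z of cup_red in the frame of tray between 0 and 0.012 m and angle between each of cup_red, cup_yellow, cup_blue's own z axis and vertical below 0.15 rad and linear speed of each of cup_red, cup_yellow, cup_blue below 0.02 m/s and angular speed of each of cup_red, cup_yellow, cup_blue below 0.2 rad/s and contact force between the fingers and cup_red below 0.1 N and x of cup_yellow in the frame of tray between -0.078 and 0.078 m and y of cup_yellow in the frame of tray between -0.078 and 0.078 m and z of cup_yellow in the frame of tray between 0 and 0.012 m and contact force between the fingers and cup_yellow below 0.1 N and x of cup_blue in the frame of tray between -0.078 and 0.078 m and y of cup_blue in the frame of tray between -0.078 and 0.078 m and z of cup_blue in the frame of tray between 0 and 0.012 m and contact force between the fingers and cup_blue below 0.1 N), for 0.2 s.
2. the slide case lies released on the mat's dark rectangle while the cups wait in the tray (all of step 1 and x of case in the frame of mat between -0.012 and 0.012 m and y of case in the frame of mat between -0.012 and 0.012 m and z of case in the frame of mat between 0 and 0.008 m and angle between the y axis of case and the y axis of mat, either way round below 0.17 rad and angle between case's own z axis and vertical below 0.1 rad and linear speed of case below 0.02 m/s and angular speed of case below 0.2 rad/s and contact force between the fingers and case below 0.1 N), for 0.2 s.
At the end, for the whole second after the job is handed in: Each cup upright (0.1 rad) and at rest on the spot of its colour, within 12 mm of the ring's centre; the case flat and at rest on the mat, within 12 mm of the rectangle's centre along and across and 0.17 rad of its direction (either way round); the bottle within 20 mm of its start (horizontal distance between cup_red and spot_red below 0.012 m and z of cup_red in the frame of spot_red between -0.002 and 0.006 m and angle between each of cup_red, cup_yellow, cup_blue, case's own z axis and vertical below 0.1 rad and linear speed of each of cup_red, cup_yellow, cup_blue, case below 0.02 m/s and angular speed of each of cup_red, cup_yellow, cup_blue, case below 0.2 rad/s and horizontal distance between cup_yellow and spot_yellow below 0.012 m and z of cup_yellow in the frame of spot_yellow between -0.002 and 0.006 m and horizontal distance between cup_blue and spot_blue below 0.012 m and z of cup_blue in the frame of spot_blue between -0.002 and 0.006 m and x of case in the frame of mat between -0.012 and 0.012 m and y of case in the frame of mat between -0.012 and 0.012 m and z of case in the frame of mat between 0 and 0.008 m and angle between the y axis of case and the y axis of mat, either way round below 0.17 rad and distance of bottle from where it was at the start of the episode below 0.02 m); the robot touches nothing.
It fails at once if a cup is tipped over (beyond 0.7 rad) (angle between any of cup_red, cup_yellow, cup_blue's own z axis and vertical above 0.7 rad).
It fails at once if the slide case is tipped over (beyond 0.7 rad) (angle between case's own z axis and vertical above 0.7 rad).
It fails at once if the amber bottle is shifted by more than 20 mm (distance of bottle from where it was at the start of the episode above 0.02 m).
It also fails if it takes over 141 s, if anything falls off the work surface, if the arm or the gripper's body presses on something with over 40 N, if the wrist force passes 120 N, or if a joint passes its speed limit or range.

## Working session

There is one attempt and no reset: what is moved stays moved. The work goes in short steps, Python scripts to look and compute and a tool call to move; the robot and the scene stay as the last step left them, time stands still between calls to the robot, and variables do not carry over. Pictures are saved under pics/ and viewed, about 12 in all and at most 16, crops included, and the job is handed in when it is done.

Besides the shell and the picture viewer there is one more tool, called after "Emit:" by a JSON object that holds its "op" and its "data". servo_tool: Moves the arm, as the interface text tells. Its arguments: {"type":"object","properties":{"turn":{"type":"array","items":{"type":"array","items":{"type":"number"}}},"dp":{"type":"array","items":{"type":"array","items":{"type":"number"}}},"fingers":{"type":"array","items":{"type":"number"}}},"required":["turn","dp","fingers"]}

```bash
ls; mkdir -p pics; cat > h.py <<'E'
import numpy as np, cv2
from bench import *
def pix2w(d,u,v,z):
    """pixel -> world point on plane z (mm)"""
    f=200/np.tan(np.radians(d["vfov"])/2)
    f=d["img"].shape[0]/2/np.tan(np.radians(d["vfov"])/2)
    q=np.array([(u-d["cx"])/f,(v-d["cy"])/f]); p=q.copy()
    for _ in range(30): p=q/(1+d["k1"]*(p@p))
    T=np.array(d["world_from_camera"]); r=T[:3,:3]@np.array([p[0],p[1],1]); o=T[:3,3]
    return o+r*(z-o[2])/r[2]
def w2pix(d,P):
    f=d["img"].shape[0]/2/np.tan(np.radians(d["vfov"])/2)
    T=np.linalg.inv(np.array(d["world_from_camera"])); c=T[:3,:3]@np.array(P)+T[:3,3]
    p=c[:2]/c[2]; p=p*(1+d["k1"]*(p@p)); return p[0]*f+d["cx"],p[1]*f+d["cy"]
def save(d,n,box=None,s=1):
    im=d["img"][:,:,::-1]
    if box: x,y,w,h=box; im=im[y:y+h,x:x+w]
    cv2.imwrite("pics/"+n,cv2.resize(im,None,fx=s,fy=s,interpolation=cv2.INTER_CUBIC))
E
python3 - <<'E'
from h import *
for n in("top","side"):
    d=get_image(n); save(d,n+"0.png"); print(n,d["vfov"],d["k1"],np.round(d["world_from_camera"],3).tolist())
    for q in["cup_red","cup_yellow","cup_blue","case","tray","mat","bottle","spot_red","spot_yellow","spot_blue"]:
        print(q,[(np.round(r["box"]).tolist(),round(r["score"],2)) for r in search_frame(q,n)][:4])
print(read_state())
E
```

```text
pics
top 50.22620059100212 -0.10436684888204614 [[0.018, -0.997, 0.08, 474.574], [-1.0, -0.019, -0.008, 3.581], [0.01, -0.079, -0.997, 900.679], [0.0, 0.0, 0.0, 1.0]]
cup_red []
cup_yellow [([354.0, 205.0, 27.0, 27.0], 0.93)]
cup_blue [([308.0, 200.0, 35.0, 51.0], 0.62), ([273.0, 198.0, 29.0, 24.0], 0.59)]
case [([301.0, 172.0, 53.0, 26.0], 0.87), ([295.0, 266.0, 32.0, 40.0], 0.77)]
tray [([124.0, 151.0, 109.0, 109.0], 0.77)]
mat [([416.0, 179.0, 85.0, 63.0], 0.91)]
bottle [([372.0, 95.0, 31.0, 29.0], 0.63), ([274.0, 196.0, 32.0, 49.0], 0.56)]
spot_red [([309.0, 199.0, 38.0, 53.0], 0.66)]
spot_yellow [([348.0, 202.0, 29.0, 47.0], 0.93)]
spot_blue [([272.0, 194.0, 35.0, 51.0], 0.96)]
side 43.865133045943615 -0.14877537624738027 [[0.991, -0.098, 0.095, 408.536], [-0.136, -0.769, 0.624, -708.162], [0.012, -0.632, -0.775, 941.35], [0.0, 0.0, 0.0, 1.0]]
cup_red [([299.0, 181.0, 21.0, 32.0], 0.91), ([303.0, 286.0, 70.0, 85.0], 0.51)]
cup_yellow [([300.0, 212.0, 23.0, 38.0], 0.73)]
cup_blue [([297.0, 158.0, 19.0, 31.0], 0.75)]
case [([321.0, 179.0, 24.0, 51.0], 0.65), ([231.0, 194.0, 34.0, 
[... 445 characters left out ...]
ts': array([ 1.57966356e+00,  3.84665467e-01,  7.90704195e-03, -1.17243046e-05,
       -1.19400014e+00, -2.58578495e-01]), 'joint_vel': array([-1.96949871e-05,  9.56268245e-04, -4.11133711e-04, -1.09885726e-03,
        5.47260467e-05, -1.26330395e-03]), 'joint_efforts': array([-8.27651056e-04, -3.92097723e+01,  1.88614941e+01,  4.19056579e+00,
       -3.91168223e-04, -6.76329819e-06]), 'position': array([154.43291978, 605.59777967, 231.33396104]), 'ee_rot': array([ 9.92215387e-01, -1.24533630e-01, -7.91988539e-06, -1.79878714e-05]), 'contact_force': array([0.14567552, 0.20267336, 1.21818473]), 'wrist_torque': array([ 0.00354658, -0.00628598, -0.00350409]), 'gripper_width': 85.54643440718061}
```

View pics/top0.png

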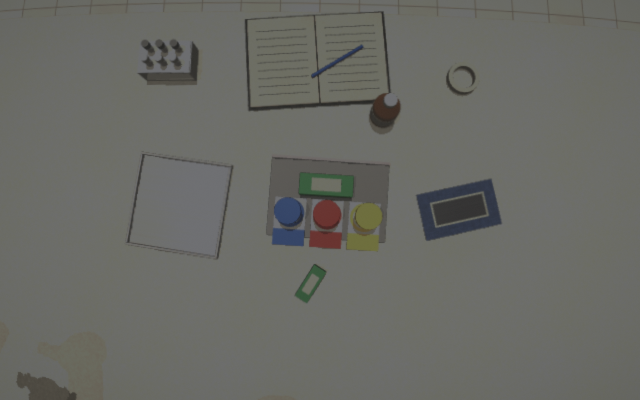

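View pics/side0.png

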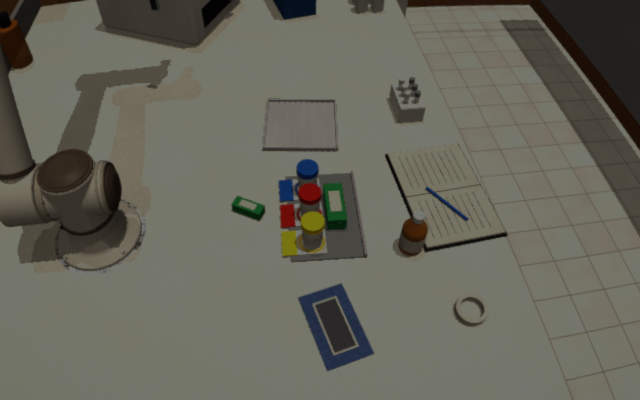

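Top view candidates for the case are the large green one at (327,185), behind the cups, and a small look-alike at (311,283). I choose the larger. Cups in the top view are blue (288,211), red (327,214) and yellow (368,217). The tray is at (180,205), the mat at (459,209) and the bottle at (386,107).

```bash
cat > m.py <<'E'
from h import *
def hsvmask(d,lo,hi,s=110,v=40):
    h=cv2.cvtColor(d["img"],cv2.COLOR_RGB2HSV).astype(int)
    H=h[:,:,0]; m=((H>=lo)&(H<=hi)) if lo<hi else ((H>=lo)|(H<=hi))
    return (m&(h[:,:,1]>=s)&(h[:,:,2]>=v)).astype(np.uint8)
def blobs(m,roi,amin=60):
    x,y,w,h=roi; z=np.zeros_like(m); z[y:y+h,x:x+w]=m[y:y+h,x:x+w]
    c,_=cv2.findContours(z,cv2.RETR_EXTERNAL,cv2.CHAIN_APPROX_NONE)
    return sorted([k for k in c if cv2.contourArea(k)>amin],key=lambda k:-cv2.contourArea(k))
def rectw(d,c,z):
    P=np.array([pix2w(d,u,v,z)[:2] for u,v in c[:,0,:]],np.float32)
    return cv2.minAreaRect(P),P
RNG={"red":(170,8),"yellow":(20,35),"blue":(105,125)}
E
python3 - <<'E'
from m import *
d=get_image("top"); save(d,"crop.png",(110,140,400,180),2)
for k,(lo,hi) in RNG.items():
    for c in blobs(hsvmask(d,lo,hi),(265,190,125,65)):
        (r,P)=rectw(d,c,88); (x,y),R=cv2.minEnclosingCircle(P); r8=rectw(d,c,8)[0]
        print(k,cv2.boundingRect(c),"lid@88",np.round([x,y,R],1),"rect@8",np.round(r8[0],1),np.round(r8[1],1),round(r8[2],1))
for c in blobs(hsvmask(d,50,85),(265,160,125,40))[:1]:
    r=rectw(d,c,44)[0];print("case",np.round(r[0],1),np.round(r[1],1),r[2])
for c in blobs(hsvmask(d,100,125,70,25),(410,170,100,80))[:1]:
    r=rectw(d,c,3)[0];print("mat",np.round(r[0],1),np.round(r[1],1),r[2])
for c in blobs(hsvmask(d,5,20,80,25),(360,85,50,50))[:1]: print("bottle",cv2.boundingRect(c),[np.round(pix2w(d,386,100,120),0)])
for q in["tray","mat","case"]:
  for r in regions_of(q,"top")[:1]:
    c=blobs(r["region"].astype(np.uint8),(0,0,640,400))[0]
    rr=rectw(d,c,{"tray":14,"mat":3,"case":44}[q])[0];print(q,r["score"],np.round(rr[0],1),np.round(rr[1],1),rr[2])
E
```

```text
red (313, 200, 28, 29) lid@88 [495.1  -6.   27.5] rect@8 [496.1  -7. ] [56.1 56.2] 46.1
red (310, 231, 31, 17) lid@88 [447.6  -4.   30.6] rect@8 [444.3  -4.6] [64.  32.4] 86.9
yellow (352, 204, 29, 28) lid@88 [490.5 -81.1  28.8] rect@8 [490.7 -91.4] [48.8 62.4] 45.8
yellow (348, 234, 30, 16) lid@88 [444.3 -75.   29.8] rect@8 [441.1 -82.7] [61.5 30.7] 87.1
blue (275, 198, 28, 26) lid@88 [501.2  66.8  26.6] rect@8 [502.9  74.8] [53.4 53.1] 46.4
blue (273, 229, 31, 16) lid@88 [450.1  66.2  30.6] rect@8 [448.2  72.7] [63.  30.6] 86.8
mat [ 512.3 -289.4] [ 94.8 164.3] 13.192349433898926
bottle (374, 94, 26, 25) [array([ 710., -114.,  120.])]
tray 0.82 [512.3 304. ] [205.5 201.9] 82.85131072998047
mat 0.8 [ 511.7 -289.1] [104.5 171.7] 13.536286354064941
case 0.81 [358.6  23.2] [29.7 73.1] 58.92680740356445
```

View pics/crop.png

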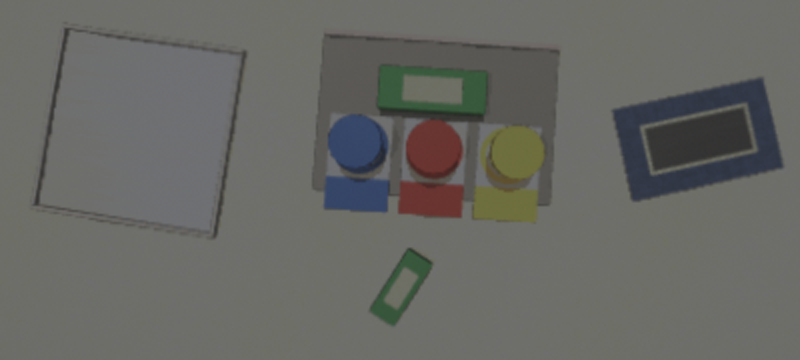

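The crop confirms it: the large case lies behind the cups and the small green look-alike lies in front of the board. Next I fit models in both cameras to get more accurate positions.

```bash
cat > fit.py <<'E'
from m import *
from scipy.optimize import least_squares
DIR=np.array([[np.cos(a),np.sin(a)] for a in np.linspace(0,2*np.pi,24,endpoint=False)])
def cyl(z0,z1,r): 
    a=np.linspace(0,2*np.pi,40); return lambda p:[(p[0]+r*np.cos(t),p[1]+r*np.sin(t),z) for t in a for z in(z0,z1)]
def box(w,l,z0,z1):
    def f(p):
        c,s=np.cos(p[2]),np.sin(p[2])
        return [(p[0]+c*x-s*y,p[1]+s*x+c*y,z) for x in(-w/2,w/2) for y in(-l/2,l/2) for z in(z0,z1)]
    return f
def fit(obs,model,p0,grow=True):
    """obs: list of (image, contour); support-function match; common mask margin g per picture"""
    S=[((c[:,0,:]@DIR.T).max(0)) for d,c in obs]; n=len(p0)
    def res(q):
        return np.concatenate([(np.array([w2pix(d,P) for P in model(q[:n])])@DIR.T).max(0)+q[n]-s for (d,c),s in zip(obs,S)])
    r=least_squares(res,list(p0)+[0],loss="soft_l1"); return r.x,np.sqrt(np.mean(r.fun**2))
def blob(d,rng,roi,s=110,v=40,op=0):
    m=hsvmask(d,*rng,s,v)
    if op: m=cv2.morphologyEx(m,cv2.MORPH_OPEN,cv2.getStructuringElement(cv2.MORPH_ELLIPSE,(op,op)))
    b=blobs(m,roi); return b[0] if b else None
def roi_of(d,P,h=22):
    u,v=w2pix(d,P); return (max(0,int(u-h)),max(0,int(v-h)),2*h,2*h)
def cupfit(ds,col,p,zb=8,op=9):
    out=[]
    for sel in ([0],[1],[0,1]):
        o=[(ds[i],blob(ds[i],RNG[col],roi_of(ds[i],(p[0],p[1],zb+72)),110,40,op if i==0 else 5)) for i in sel]
        if any(c is None for _,c in o): out.append(None); continue
        x,e=fit(o,cyl(zb+64,zb+80,26),p[:2]); out.append((np.round(x,1),round(e,2)))
    return out
def boxfit(ds,rng,dim,p,h,s,v):
    out=[]
    for sel in ([0],[1],[0,1]):
        o=[]
        for i in sel:
            o.append((ds[i],blob(ds[i],rng,roi_of(ds[i],(p[0],p[1],dim[3]),h),s,v)))
        if any(c is None for _,c in o): out.append(None); continue
        x,e=fit(o,box(*dim),p); out.append((np.round(x[[0,1,3]],1),round(np.degrees(x[2]),1),round(e,2)))
    return out
E
python3 - <<'E'
from fit import *
ds=[get_image("top"),get_image("side")]
for c,p in dict(red=(495,-6),yellow=(491,-83),blue=(500,69)).items(): print(c,*cupfit(ds,c,p))
hs=cv2.cvtColor(ds[0]["img"],cv2.COLOR_RGB2HSV); print("case px",hs[180,304],hs[180,306])
print("case",*boxfit(ds,(45,90),(44,110,6,44),(560,-4,-.045),34,90,20))
print("mat",*boxfit(ds,(100,125),(100,170,0,3),(512,-289,.23),55,70,20))
E
```

```text
red (array([ 4.947e+02, -6.200e+00,  1.000e-01]), np.float64(0.33)) (array([ 4.972e+02, -3.100e+00, -2.000e-01]), np.float64(0.26)) (array([495.7,  -5.3,  -0. ]), np.float64(0.68))
yellow (array([489.7, -89.2,  -2.4]), np.float64(1.66)) (array([ 4.931e+02, -8.380e+01, -1.000e-01]), np.float64(0.26)) (array([491.7, -85.6,  -0.9]), np.float64(2.21))
blue (array([500.5,  69.1,  -1.1]), np.float64(0.24)) (array([501.5,  75.1,  -1.5]), np.float64(0.55)) (array([500.7,  70.2,  -1.2]), np.float64(0.98))
case px [64 89 89] [63 91 90]
case (array([555.6,  -4.8,  -2.2]), np.float64(-2.8), np.float64(0.22)) (array([556.1,  -1.7,  -1.3]), np.float64(-3.2), np.float64(0.26)) (array([555.6,  -3.9,  -1.8]), np.float64(-2.7), np.float64(0.69))
mat (array([ 512.1, -289.8,   -2.8]), np.float64(12.5), np.float64(0.44)) (array([ 512.2, -287.9,   -1.6]), np.float64(12.7), np.float64(0.3)) (array([ 512.2, -288.9,   -2.2]), np.float64(12.7), np.float64(0.75))
```

Emit:
{"op": "servo_tool", "data": {"turn": [[0,0,-0.137],[0,0,-0.137],[0,0,-0.137],[0,0,-0.137],[0,0,-0.137]], "dp": [[0.033,-0.05,0],[0.033,-0.05,0],[0.033,-0.05,0],[0.033,-0.05,0],[0.033,-0.05,0]], "fingers": [0.08,0.08,0.08,0.08,0.08]}}

```text
clock: 2.02
position: [321.3, 351.6, 230.6]
ee_rot: [0.889, -0.457, 0.001, -0.001]
contact_force: [0.5, 0.9, 0.4]
gripper_width: 79.6
```

Emit:
{"op": "servo_tool", "data": {"turn": [[0,0,-0.133],[0,0,-0.133],[0,0,-0.133],[0,0,-0.133],[0,0,-0.133]], "dp": [[0.0358,-0.056,-0.018],[0.0358,-0.056,-0.018],[0.0358,-0.056,-0.018],[0.0358,-0.056,-0.018],[0.0358,-0.056,-0.018]], "fingers": [0.08,0.08,0.08,0.08,0.08]}}

```text
clock: 2.65
position: [485.0, 96.9, 152.4]
ee_rot: [-0.684, 0.729, -0.003, 0.006]
contact_force: [0.5, 0.8, -0.0]
gripper_width: 80.0
```

Emit:
{"op": "servo_tool", "data": {"turn": [[0,0,0],[0,0,0],[0,0,0],[0,0,0],[0,0,0]], "dp": [[0,0,0],[0,0,0],[0,0,0],[0,0,0],[0,0,0]], "fingers": [0.08,0.08,0.08,0.08,0.08]}}

```text
clock: 3.28
position: [485.3, 96.2, 152.4]
ee_rot: [-0.684, 0.73, -0.003, 0.006]
contact_force: [0.9, 0.2, -0.1]
gripper_width: 80.3
```

Emit:
{"op": "servo_tool", "data": {"turn": [[-0.004,0.013,0.019],[0,0,0],[0,0,0],[0,0,0],[0,0,0]], "dp": [[0.0155,-0.0257,-0.01],[0,0,0],[0,0,-0.02],[0,0,-0.02],[0,0,0]], "fingers": [0.08,0.08,0.08,0.08,0.08]}}

```text
clock: 3.9
position: [501.1, 73.8, 103.7]
ee_rot: [-0.693, 0.721, -0.001, 0.002]
contact_force: [-0.1, -0.7, -0.1]
gripper_width: 80.6
```

```bash
python3 - <<'E'
from h import *
d=get_image("side"); save(d,"s1.png",(200,80,240,180),3)
s=read_state();print(s["position"],s["ee_rot"])
E
```

```text
[501.91389279  74.04331072 104.62228555] [-0.69300164  0.72092791 -0.00109663  0.00323655]
```

View pics/s1.png

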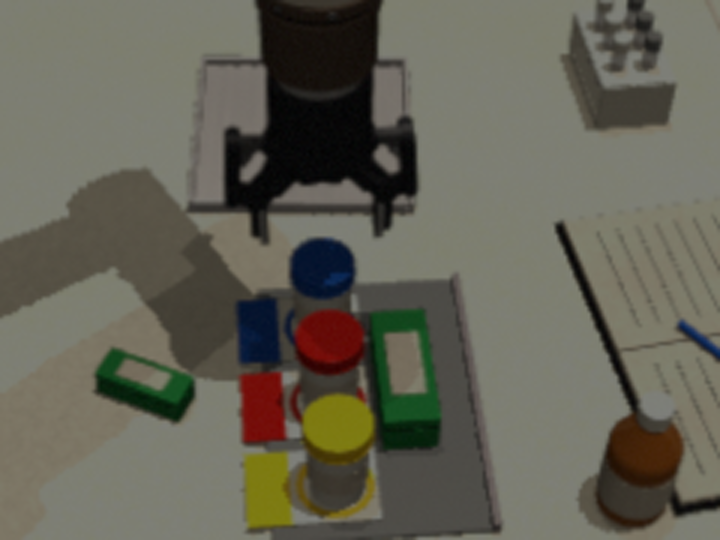

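The jaws straddle the blue lid along x, with the tips at crop (262,235) and (380,230) and the lid at (322,270). I descend and grip.

Emit:
{"op": "servo_tool", "data": {"turn": [[0,0,0],[0,0,0],[0,0,0],[0,0,0],[0,0,0]], "dp": [[-0.001,-0.0035,-0.016],[0,0,-0.017],[0,0,-0.014],[0,0,0],[0,0,0]], "fingers": [0.08,0.08,0.08,0.08,0.04]}}

```text
clock: 4.58
position: [504.2, 73.4, 61.7]
ee_rot: [-0.694, 0.72, -0.003, 0.008]
contact_force: [0.5, 0.2, 0.1]
gripper_width: 63.9
```

Emit:
{"op": "servo_tool", "data": {"turn": [[0,0,0],[0,0,0],[0,0,0],[0,0,0],[0,0,0]], "dp": [[0,0,0],[0,0,0],[0,0,0],[0,0,0],[0,0,0]], "fingers": [0.04,0.04,0.04,0.04,0.04]}}

```text
clock: 5.2
position: [504.6, 73.6, 63.0]
ee_rot: [-0.694, 0.72, -0.004, 0.009]
contact_force: [-0.7, 0.4, -0.9]
gripper_width: 50.5
```

Emit:
{"op": "servo_tool", "data": {"turn": [[0,0,0],[0,0,0],[-0.007,0.0185,0],[0,0,0],[0,0,0]], "dp": [[0,0,0],[0,0,0],[-0.002,-0.002,-0.006],[-0.001,-0.001,-0.004],[0,0,0]], "fingers": [0.07,0.07,0.07,0.04,0.04]}}

```text
clock: 5.82
position: [502.0, 70.6, 53.0]
ee_rot: [-0.694, 0.72, 0.0, -0.0]
contact_force: [-1.4, 0.1, 4.9]
gripper_width: 50.7
```

Emit:
{"op": "servo_tool", "data": {"turn": [[0,0,0],[0,0,0],[0,0,0],[0,0,0],[0,0,0]], "dp": [[0,0,0],[0,0,0],[0,0,0],[0,0,0],[0,0,0.02]], "fingers": [0.04,0.04,0.04,0.04,0.04]}}

```text
clock: 6.45
position: [500.5, 70.0, 71.5]
ee_rot: [-0.694, 0.72, 0.001, -0.002]
contact_force: [-0.3, -0.1, -1.4]
gripper_width: 50.8
```

Emit:
{"op": "servo_tool", "data": {"turn": [[0,0,0],[0,0,0],[0,0,0],[0,0,0],[0,0,0]], "dp": [[0.004,0.015,0.03],[0.01,0.042,0],[0.01,0.045,0],[0.01,0.045,0],[0.01,0.045,0]], "fingers": [0.04,0.04,0.04,0.04,0.04]}}

```text
clock: 7.08
position: [543.6, 263.8, 101.1]
ee_rot: [-0.692, 0.722, 0.002, -0.003]
contact_force: [0.2, 0.7, -1.6]
gripper_width: 50.5
```

Emit:
{"op": "servo_tool", "data": {"turn": [[0,0,0],[0,0,0],[0,0,0],[0,0,0],[0,0,0]], "dp": [[0.008,0.04,0],[0.005,0.025,0],[0.003,0.01,0],[0,0,0],[0,0,0]], "fingers": [0.04,0.04,0.04,0.04,0.04]}}

```text
clock: 7.7
position: [558.2, 341.9, 96.5]
ee_rot: [-0.692, 0.722, 0.003, -0.007]
contact_force: [0.0, 0.1, -1.1]
gripper_width: 50.6
```

Emit:
{"op": "servo_tool", "data": {"turn": [[0.005,-0.014,0],[0,0,0],[0,0,0],[0,0,0],[0,0,0]], "dp": [[0.002,0.001,-0.018],[0,0,-0.016],[0,0,-0.007],[0,0,-0.002],[0,0,0]], "fingers": [0.04,0.04,0.04,0.04,0.04]}}

```text
clock: 8.32
position: [560.7, 339.6, 53.3]
ee_rot: [-0.691, 0.723, -0.001, 0.0]
contact_force: [0.6, 0.4, -0.9]
gripper_width: 50.6
```

Emit:
{"op": "servo_tool", "data": {"turn": [[0,0,0],[0,0,0],[0,0,0],[0,0,0],[0,0,0]], "dp": [[0,0,-0.002],[0,0,-0.001],[0,0,-0.001],[0,0,-0.001],[0,0,0]], "fingers": [0.04,0.04,0.04,0.04,0.04]}}

```text
clock: 8.95
position: [561.4, 340.6, 50.1]
ee_rot: [-0.691, 0.723, -0.001, 0.002]
contact_force: [-0.5, 0.4, -1.9]
gripper_width: 50.3
```

Emit:
{"op": "servo_tool", "data": {"turn": [[0,0,0],[0,0,0],[0,0,0],[0,0,0],[0,0,0]], "dp": [[0,0,-0.001],[0,0,-0.001],[0,0,0],[0,0,0],[0,0,0]], "fingers": [0.04,0.04,0.04,0.04,0.04]}}

```text
clock: 9.57
position: [561.5, 341.0, 50.0]
ee_rot: [-0.691, 0.722, -0.001, 0.003]
contact_force: [-2.4, 1.0, 1.3]
gripper_width: 50.3
```

Emit:
{"op": "servo_tool", "data": {"turn": [[0,0,0],[0,0,0],[0,0,0],[0,0,0],[0,0,0]], "dp": [[0,0,0],[0,0,0],[0,0,0],[0,0,0.025],[0,0,0.04]], "fingers": [0.078,0.078,0.078,0.078,0.078]}}

```text
clock: 10.2
position: [559.8, 339.1, 111.4]
ee_rot: [-0.691, 0.723, -0.001, -0.002]
contact_force: [0.9, 0.3, -0.8]
gripper_width: 77.9
```

Emit:
{"op": "servo_tool", "data": {"turn": [[0,0,0],[0,0,0],[0,0,0],[0,0,0],[0,0,0]], "dp": [[-0.009,-0.045,0.01],[-0.009,-0.048,0],[-0.009,-0.048,0],[-0.009,-0.048,0],[-0.009,-0.048,0]], "fingers": [0.078,0.078,0.078,0.078,0.078]}}

```text
clock: 10.82
position: [516.2, 100.6, 126.1]
ee_rot: [-0.693, 0.72, -0.002, 0.004]
contact_force: [1.2, -0.1, 0.1]
gripper_width: 78.1
```

Emit:
{"op": "servo_tool", "data": {"turn": [[0,0,0],[0,0,0],[0,0,0],[0,0,0],[0,0,0]], "dp": [[-0.01,-0.045,0],[-0.005,-0.035,0],[-0.003,-0.018,0],[0,0,0],[0,0,0]], "fingers": [0.078,0.078,0.078,0.078,0.078]}}

```text
clock: 11.45
position: [497.1, -2.4, 127.0]
ee_rot: [-0.692, 0.722, -0.002, 0.005]
contact_force: [0.1, 0.1, -0.3]
gripper_width: 78.3
```

Emit:
{"op": "servo_tool", "data": {"turn": [[-0.004,0.01,0],[0,0,0],[0,0,0],[0,0,0],[0,0,0]], "dp": [[-0.002,-0.0035,-0.02],[0,0,-0.021],[0,0,-0.018],[0,0,-0.01],[0,0,-0.003]], "fingers": [0.078,0.078,0.078,0.078,0.078]}}

```text
clock: 12.08
position: [498.4, -0.8, 53.7]
ee_rot: [-0.695, 0.719, -0.002, 0.002]
contact_force: [0.7, 0.2, -0.8]
gripper_width: 77.7
```

Emit:
{"op": "servo_tool", "data": {"turn": [[0,0,0],[0,0,0],[0,0,0],[0,0,0],[0,0,0]], "dp": [[-0.0025,-0.0045,0],[0,0,0],[0,0,-0.001],[0,0,0],[0,0,0]], "fingers": [0.078,0.078,0.04,0.04,0.04]}}

```text
clock: 12.7
position: [497.1, -5.0, 54.5]
ee_rot: [-0.695, 0.719, -0.003, 0.004]
contact_force: [0.0, -0.4, -1.3]
gripper_width: 50.6
```

Emit:
{"op": "servo_tool", "data": {"turn": [[0,0,0],[0,0,0],[0,0,0],[0,0,0],[0,0,0]], "dp": [[0,0,0],[0,0,0],[0,0,0],[0,0,0],[0,0,0]], "fingers": [0.04,0.04,0.04,0.04,0.04]}}

```text
clock: 13.32
position: [496.9, -5.1, 54.4]
ee_rot: [-0.695, 0.719, -0.003, 0.003]
contact_force: [-0.2, 0.4, 0.5]
gripper_width: 50.4
```

Emit:
{"op": "servo_tool", "data": {"turn": [[0,0,0],[0,0,0],[0,0,0],[0,0,0],[0,0,0]], "dp": [[0,0,0.03],[-0.001,0.02,0.02],[-0.003,0.045,0],[-0.003,0.045,0],[-0.003,0.045,0]], "fingers": [0.04,0.04,0.04,0.04,0.04]}}

```text
clock: 13.95
position: [485.5, 151.4, 105.2]
ee_rot: [-0.693, 0.721, -0.002, 0.003]
contact_force: [0.9, 0.7, -1.4]
gripper_width: 50.6
```

Emit:
{"op": "servo_tool", "data": {"turn": [[0,0,0],[0,0,0],[0,0,0],[0,0,0],[0,0,0]], "dp": [[-0.003,0.045,0],[-0.003,0.045,0],[-0.003,0.045,0],[-0.003,0.042,0],[-0.002,0.023,0]], "fingers": [0.04,0.04,0.04,0.04,0.04]}}

```text
clock: 14.58
position: [469.0, 358.8, 104.0]
ee_rot: [-0.693, 0.721, -0.001, 0.002]
contact_force: [0.6, -0.6, -0.9]
gripper_width: 50.3
```

Emit:
{"op": "servo_tool", "data": {"turn": [[0,0,0],[0,0,0],[0,0,0],[0,0,0],[0,0,0]], "dp": [[0,0,0],[0,0,-0.01],[0,0,-0.01],[0,0,0],[0,0,0]], "fingers": [0.04,0.04,0.04,0.04,0.04]}}

```text
clock: 15.2
position: [468.3, 355.5, 81.2]
ee_rot: [-0.692, 0.721, -0.002, -0.001]
contact_force: [-0.0, -0.9, -1.5]
gripper_width: 50.8
```

Emit:
{"op": "servo_tool", "data": {"turn": [[0,0,0],[0,0,0],[0,0,0],[0,0,0],[0,0,0]], "dp": [[0.004,0,-0.016],[0,0,-0.008],[0,0,-0.003],[0,0,0],[0,0,-0.001]], "fingers": [0.04,0.04,0.04,0.04,0.04]}}

```text
clock: 15.82
position: [472.9, 355.3, 51.3]
ee_rot: [-0.692, 0.722, -0.002, -0.0]
contact_force: [-0.9, -0.2, 3.9]
gripper_width: 50.6
```

Emit:
{"op": "servo_tool", "data": {"turn": [[0,0,0],[0,0,0],[0,0,0],[0,0,0],[0,0,0]], "dp": [[0,0,0],[0,0,0],[0,0,0],[0,0,0.03],[0,0,0.045]], "fingers": [0.072,0.072,0.072,0.072,0.072]}}

```text
clock: 16.45
position: [471.7, 354.1, 125.5]
ee_rot: [-0.692, 0.722, -0.002, -0.004]
contact_force: [1.0, 0.7, -0.5]
gripper_width: 72.0
```

Emit:
{"op": "servo_tool", "data": {"turn": [[0,0,0],[0,0,0],[0,0,0],[0,0,0],[0,0,0]], "dp": [[0.002,-0.045,0.005],[0.002,-0.048,0],[0.002,-0.048,0],[0.002,-0.048,0],[0.002,-0.048,0]], "fingers": [0.078,0.078,0.078,0.078,0.078]}}

```text
clock: 17.08
position: [484.1, 116.3, 136.9]
ee_rot: [-0.695, 0.719, -0.003, 0.004]
contact_force: [0.8, -0.1, 0.7]
gripper_width: 78.2
```

Emit:
{"op": "servo_tool", "data": {"turn": [[0,0,0],[0,0,0],[0,0,0],[0,0,0],[0,0,0]], "dp": [[0.002,-0.048,0],[0.002,-0.046,0],[0.002,-0.045,0],[0.002,-0.04,0],[0.001,-0.02,0]], "fingers": [0.078,0.078,0.078,0.078,0.078]}}

```text
clock: 17.7
position: [492.9, -90.6, 138.9]
ee_rot: [-0.695, 0.719, -0.004, 0.006]
contact_force: [-0.3, -0.1, -0.4]
gripper_width: 78.1
```

Emit:
{"op": "servo_tool", "data": {"turn": [[0,0,0],[0,0,0],[0,0,0],[0,0,0],[0,0,0]], "dp": [[0,0,0],[0,0,0],[0,0,0],[0,0,0],[0,0,0]], "fingers": [0.078,0.078,0.078,0.078,0.078]}}

```text
clock: 18.32
position: [493.0, -89.7, 139.4]
ee_rot: [-0.695, 0.719, -0.004, 0.006]
contact_force: [-0.5, 0.7, -0.9]
gripper_width: 78.3
```

Emit:
{"op": "servo_tool", "data": {"turn": [[-0.003,0.014,0],[0,0,0],[0,0,0],[0,0,0],[0,0,0]], "dp": [[0,0.003,-0.023],[0,0,-0.023],[0,0,-0.022],[0,0,-0.012],[0,0,-0.003]], "fingers": [0.078,0.078,0.078,0.078,0.078]}}

```text
clock: 18.95
position: [494.6, -85.1, 55.4]
ee_rot: [-0.696, 0.718, -0.002, 0.002]
contact_force: [-0.6, -0.5, 0.3]
gripper_width: 78.0
```

Emit:
{"op": "servo_tool", "data": {"turn": [[0,0,0],[0,0,0],[0,0,0],[0,0,0],[0,0,0]], "dp": [[-0.002,0,-0.002],[0,0,0],[0,0,0],[0,0,0],[0,0,0]], "fingers": [0.078,0.04,0.04,0.04,0.04]}}

```text
clock: 19.58
position: [494.0, -85.0, 55.5]
ee_rot: [-0.696, 0.718, -0.003, 0.003]
contact_force: [0.1, -0.2, -0.7]
gripper_width: 50.4
```

Emit:
{"op": "servo_tool", "data": {"turn": [[0,0,0],[0,0,0],[0,0,0],[0,0,0],[0,0,0]], "dp": [[0,0,0],[0,0,0],[0,0,0],[0,0,0],[0,0,0]], "fingers": [0.04,0.04,0.04,0.04,0.04]}}

```text
clock: 20.2
position: [493.8, -85.0, 55.2]
ee_rot: [-0.696, 0.718, -0.003, 0.003]
contact_force: [0.4, -0.1, -1.1]
gripper_width: 50.3
```

Emit:
{"op": "servo_tool", "data": {"turn": [[0,0,0],[0,0,0],[0,0,0],[0,0,0],[0,0,0]], "dp": [[0,0,0.03],[-0.001,0.02,0.02],[-0.003,0.045,0],[-0.003,0.045,0],[-0.003,0.045,0]], "fingers": [0.04,0.04,0.04,0.04,0.04]}}

```text
clock: 20.82
position: [483.3, 71.8, 106.8]
ee_rot: [-0.694, 0.72, -0.003, 0.003]
contact_force: [0.8, -0.2, -0.4]
gripper_width: 50.4
```

Emit:
{"op": "servo_tool", "data": {"turn": [[0,0,0],[0,0,0],[0,0,0],[0,0,0],[0,0,0]], "dp": [[-0.003,0.045,0],[-0.003,0.045,0],[-0.003,0.045,0],[-0.003,0.04,0],[-0.002,0.018,0]], "fingers": [0.04,0.04,0.04,0.04,0.04]}}

```text
clock: 21.45
position: [467.9, 273.0, 107.2]
ee_rot: [-0.695, 0.719, -0.003, 0.004]
contact_force: [0.3, -0.6, 0.4]
gripper_width: 50.7
```

Emit:
{"op": "servo_tool", "data": {"turn": [[0,0,0],[0,0,0],[0,0,0],[0,0,0],[0,0,0]], "dp": [[0,0,0],[0,0,-0.01],[0,0,-0.01],[0,0,0],[0,0,0]], "fingers": [0.04,0.04,0.04,0.04,0.04]}}

```text
clock: 22.08
position: [467.2, 269.8, 84.7]
ee_rot: [-0.694, 0.72, -0.003, 0.002]
contact_force: [-0.1, 1.2, -0.2]
gripper_width: 50.4
```

Emit:
{"op": "servo_tool", "data": {"turn": [[0,0,0],[0,0,0],[0,0,0],[0,0,0],[0,0,0]], "dp": [[-0.004,-0.003,-0.016],[0,0,-0.01],[0,0,-0.003],[0,0,-0.001],[0,0,-0.001]], "fingers": [0.04,0.04,0.04,0.04,0.04]}}

```text
clock: 22.7
position: [464.9, 267.4, 54.4]
ee_rot: [-0.694, 0.72, -0.003, 0.004]
contact_force: [-0.0, 0.7, -0.9]
gripper_width: 50.5
```

Emit:
{"op": "servo_tool", "data": {"turn": [[0,0,0],[0,0,0],[0,0,0],[0,0,0],[0,0,0]], "dp": [[0,0,-0.001],[0,0,-0.001],[0,0,-0.001],[0,0,0],[0,0,0]], "fingers": [0.04,0.04,0.04,0.04,0.04]}}

```text
clock: 23.32
position: [465.3, 267.8, 52.0]
ee_rot: [-0.694, 0.72, -0.003, 0.005]
contact_force: [0.2, 0.2, -0.7]
gripper_width: 50.6
```

Emit:
{"op": "servo_tool", "data": {"turn": [[0,0,0],[0,0,0],[0,0,0],[0,0,0],[0,0,0]], "dp": [[0,0,-0.001],[0,0,-0.001],[0,0,0],[0,0,0],[0,0,0]], "fingers": [0.04,0.04,0.04,0.04,0.04]}}

```text
clock: 23.95
position: [465.6, 268.3, 52.0]
ee_rot: [-0.694, 0.72, -0.003, 0.006]
contact_force: [-0.3, 0.5, 1.5]
gripper_width: 50.3
```

Emit:
{"op": "servo_tool", "data": {"turn": [[0,0,0],[0,0,0],[0,0,0],[0,0,0],[0,0,0]], "dp": [[0,0,0],[0,0,0],[0,0,0],[0,0,0.03],[0,0,0.045]], "fingers": [0.072,0.072,0.072,0.072,0.072]}}

```text
clock: 24.58
position: [463.7, 266.2, 124.6]
ee_rot: [-0.694, 0.72, -0.003, 0.001]
contact_force: [0.1, 0.4, -0.8]
gripper_width: 71.9
```

Emit:
{"op": "servo_tool", "data": {"turn": [[0,0,0],[0,0,0],[0,0,0],[0,0,0],[0,0,0]], "dp": [[0.012,-0.037,0],[0.012,-0.037,0],[0.012,-0.037,0],[0.012,-0.037,0],[0.012,-0.037,0]], "fingers": [0.068,0.068,0.068,0.068,0.068]}}

```text
clock: 25.2
position: [527.0, 80.4, 129.6]
ee_rot: [-0.696, 0.718, -0.004, 0.007]
contact_force: [0.9, 0.4, -0.3]
gripper_width: 67.9
```

```bash
python3 - <<'E'
from fit import *
d=get_image("side");t=get_image("top"); save(d,"s2.png",(220,70,220,180),3)
ds=[t,d]
print("case",*boxfit(ds,(45,90),(44,110,6,44),(557,-4,-.045),34,90,20))
for c,p in dict(red=(473,355),yellow=(465,268),blue=(561,340)).items(): print(c,*cupfit(ds,c,p,5,0))
s=read_state();print(s["position"],s["ee_rot"])
E
```

```text
case (array([553.5,  23.5, -12.6]), np.float64(-22.5), np.float64(4.11)) (array([555.5,  -1.2,  -1.1]), np.float64(-2.3), np.float64(0.28)) (array([556.4,   1. ,  -2.6]), np.float64(-1.2), np.float64(9.01))
red None (array([472.8, 357.3,  -0.6]), np.float64(0.22)) None
yellow None (array([463.2, 273.5,  -0.8]), np.float64(1.08)) None
blue (array([561.8, 342.2,  -2.1]), np.float64(0.55)) None None
[527.09507032  78.79091327 129.27936467] [-0.69462614  0.71933371 -0.00388925  0.00619686]
```

View pics/s2.png

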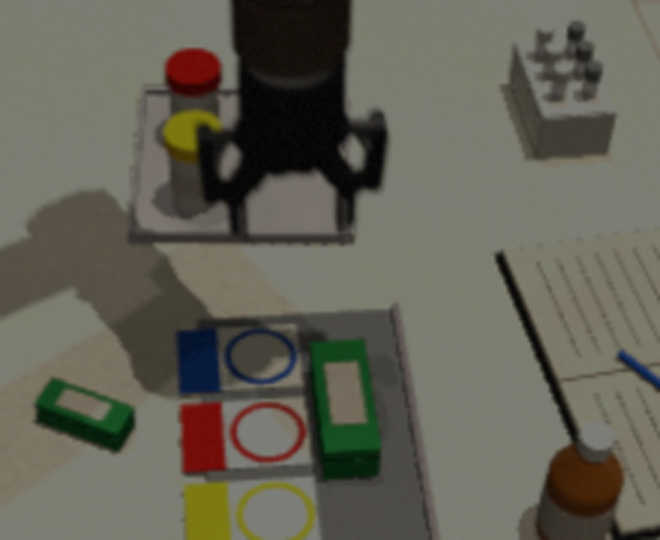

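The cups stand in the tray, the case is untouched, and the rings are now visible: blue at crop (260,356), red at (267,432) and yellow at (274,512). I move on to the case.

Emit:
{"op": "servo_tool", "data": {"turn": [[-0.003,0.014,0],[0,0,0],[0,0,0],[0,0,0],[0,0,0]], "dp": [[0.011,-0.03,-0.01],[0.011,-0.03,-0.015],[0.007,-0.019,-0.015],[0,0,-0.01],[0,0,0]], "fingers": [0.068,0.068,0.068,0.068,0.068]}}

```text
clock: 25.92
position: [557.1, -1.0, 78.2]
ee_rot: [-0.695, 0.719, -0.0, 0.001]
contact_force: [0.0, -0.1, -0.4]
gripper_width: 68.2
```

```bash
python3 - <<'E'
from fit import *
d=get_image("side")
s=read_state();print(s["position"],s["ee_rot"])
# rings: ellipse fit of inner+outer ring pixels on plane z=8
for k,pc in dict(blue=(501,70),red=(497,-6),yellow=(493,-85)).items():
    x,y,w,h=roi_of(d,(pc[0],pc[1],8),20)
    m=hsvmask(d,*RNG[k],60,30); P=np.array([pix2w(d,u,v,8)[:2] for v in range(y,y+h) for u in range(x,x+w) if m[v,u]],np.float32)
    P=P[(np.hypot(*(P-pc).T)<38)&(P[:,0]>pc[0]-35)]
    r=least_squares(lambda q:np.hypot(P[:,0]-q[0],P[:,1]-q[1])-q[2],[*pc,28],loss="soft_l1").x; print(k,len(P),np.round(r,1))
E
```

```text
[557.50887885  -0.75995337  78.73400932] [-6.95166108e-01  7.18847572e-01 -5.90847475e-04  1.37906627e-03]
blue 95 [499.5  73.3  27.2]
red 158 [495.4  -4.4  27.2]
yellow 200 [491.2 -82.7  27.4]
```

Emit:
{"op": "servo_tool", "data": {"turn": [[0,0,0],[0,0,0],[0,0,0],[0,0,0],[0,0,0]], "dp": [[-0.001,-0.004,-0.02],[0,0,-0.019],[0,0,-0.016],[0,0,-0.008],[0,0,-0.002]], "fingers": [0.068,0.068,0.068,0.068,0.068]}}

```text
clock: 26.6
position: [558.9, -0.6, 15.5]
ee_rot: [-0.697, 0.717, -0.003, 0.005]
contact_force: [-0.3, -0.2, -0.4]
gripper_width: 68.0
```

Emit:
{"op": "servo_tool", "data": {"turn": [[-0.003,0.012,-0.015],[0,0,0],[0,0,0],[0,0,0],[0,0,0]], "dp": [[-0.0015,-0.0035,-0.004],[0,0,-0.001],[0,0,0],[0,0,0],[0,0,0]], "fingers": [0.068,0.068,0.068,0.03,0.03]}}

```text
clock: 27.22
position: [558.6, -4.1, 11.9]
ee_rot: [-0.692, 0.722, -0.0, 0.001]
contact_force: [0.2, 0.1, -2.6]
gripper_width: 43.4
```

Emit:
{"op": "servo_tool", "data": {"turn": [[0,0,0],[0,0,0],[0,0,0],[0,0,0],[0,0,0]], "dp": [[0,0,0],[0,0,0],[0,0,0],[0,0,0],[0,0,0]], "fingers": [0.03,0.03,0.03,0.03,0.03]}}

```text
clock: 27.85
position: [558.5, -4.1, 11.7]
ee_rot: [-0.692, 0.722, -0.0, 0.001]
contact_force: [0.2, 0.7, -0.8]
gripper_width: 43.4
```

Emit:
{"op": "servo_tool", "data": {"turn": [[0,0,0],[0,0,0],[0,0,0.033],[0,0,0.033],[0,0,0.033]], "dp": [[0,0,0.025],[0,0,0.03],[-0.0055,-0.034,0.005],[-0.0055,-0.034,0],[-0.0055,-0.034,0]], "fingers": [0.03,0.03,0.03,0.03,0.03]}}

```text
clock: 28.48
position: [540.6, -106.6, 72.0]
ee_rot: [0.729, -0.684, -0.0, 0.001]
contact_force: [-0.1, 0.1, -1.7]
gripper_width: 43.3
```

Emit:
{"op": "servo_tool", "data": {"turn": [[0,0,0.033],[0,0,0.033],[0,0,0.033],[0,0,0.033],[0,0,0.033]], "dp": [[-0.0055,-0.034,0],[-0.0055,-0.034,0],[-0.0055,-0.034,0],[-0.005,-0.034,0],[-0.003,-0.02,0]], "fingers": [0.03,0.03,0.03,0.03,0.03]}}

```text
clock: 29.1
position: [512.6, -267.9, 70.0]
ee_rot: [0.784, -0.621, -0.002, 0.001]
contact_force: [-0.5, 0.9, -2.0]
gripper_width: 43.4
```

Emit:
{"op": "servo_tool", "data": {"turn": [[0,0,0],[0,0,0],[0,0,0],[0,0,0],[0,0,0]], "dp": [[0,0,0],[0,0,-0.01],[0,0,-0.01],[0,0,0],[0,0,0]], "fingers": [0.03,0.03,0.03,0.03,0.03]}}

```text
clock: 29.72
position: [511.4, -266.7, 46.9]
ee_rot: [0.784, -0.621, -0.004, 0.002]
contact_force: [0.3, -0.5, -1.5]
gripper_width: 43.3
```

```bash
python3 - <<'E'
from fit import *
s=read_state();print(s["position"],s["ee_rot"])
d=get_image("side");t=get_image("top"); save(d,"s3.png",(230,230,220,160),3)
ds=[t,d]; zb=s["position"][2]-5.7
print(zb,"case",*boxfit(ds,(45,90),(44,110,zb,zb+38),(s["position"][0],s["position"][1],.22),42,90,20))
for c,p in dict(red=(473,355),yellow=(465,268),blue=(561,340)).items(): print(c,*cupfit(ds,c,p,5,0))
E
```

```text
[ 511.40644219 -266.74031971   46.88282897] [ 0.78380436 -0.62099322 -0.00391243  0.00168232]
41.18282897395182 case None (array([ 519.7, -287.4,   -9.2]), np.float64(7.9), np.float64(4.04)) None
red (array([472.2, 356.3,  -1.6]), np.float64(0.46)) None None
yellow (array([464.8, 267.8,  -1.9]), np.float64(0.47)) (array([456.2, 259.5,  -3.2]), np.float64(1.63)) (array([463.1, 267.1,  -2.1]), np.float64(2.42))
blue (array([560.8, 341.9,  -1.9]), np.float64(0.46)) None None
```

View pics/s3.png

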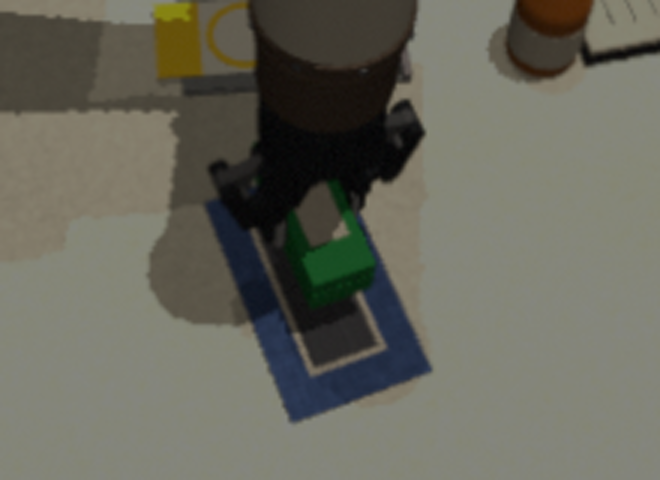

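Emit:
{"op": "servo_tool", "data": {"turn": [[-0.0023,-0.0084,0],[0,0,0],[0,0,0],[0,0,0],[0,0,0]], "dp": [[0.0015,-0.023,0],[0,0,-0.014],[0,0,-0.011],[0,0,-0.006],[0,0,0]], "fingers": [0.03,0.03,0.03,0.03,0.03]}}

```text
clock: 30.45
position: [513.0, -288.7, 14.5]
ee_rot: [0.784, -0.62, 0.0, -0.0]
contact_force: [0.6, 0.1, -2.2]
gripper_width: 43.1
```

Emit:
{"op": "servo_tool", "data": {"turn": [[0,0,0],[0,0,0],[0,0,0],[0,0,0],[0,0,0]], "dp": [[0,-0.001,-0.002],[0,0,-0.002],[0,0,-0.001],[0,0,0],[0,0,0]], "fingers": [0.03,0.03,0.03,0.03,0.03]}}

```text
clock: 31.08
position: [513.8, -289.6, 10.0]
ee_rot: [0.784, -0.62, 0.001, -0.001]
contact_force: [0.3, 1.2, -1.5]
gripper_width: 43.0
```

Emit:
{"op": "servo_tool", "data": {"turn": [[0,0,0],[0,0,0],[0,0,0],[0,0,0],[0,0,0]], "dp": [[0,0,-0.001],[0,0,-0.001],[0,0,0],[0,0,0],[0,0,0]], "fingers": [0.03,0.03,0.03,0.03,0.03]}}

```text
clock: 31.7
position: [514.0, -289.7, 8.8]
ee_rot: [0.785, -0.62, 0.001, -0.001]
contact_force: [-0.1, 1.0, -0.2]
gripper_width: 42.9
```

Emit:
{"op": "servo_tool", "data": {"turn": [[0,0,0],[0,0,0],[0,0,0],[0,0,0],[0,0,0]], "dp": [[0,0,-0.0005],[0,0,0],[0,0,0],[0,0,0],[0,0,0.03]], "fingers": [0.03,0.072,0.072,0.072,0.072]}}

```text
clock: 32.33
position: [512.8, -289.4, 36.7]
ee_rot: [0.784, -0.62, -0.001, 0.0]
contact_force: [-0.1, 0.1, -0.1]
gripper_width: 72.2
```

Emit:
{"op": "servo_tool", "data": {"turn": [[0,0,0],[0,0,0],[0,0,0],[0,0,-0.05],[0,0,-0.05]], "dp": [[0,0,0.045],[0,0,0.05],[-0.004,0.045,0],[-0.004,0.045,0],[-0.004,0.045,0]], "fingers": [0.072,0.072,0.072,0.072,0.072]}}

```text
clock: 32.95
position: [502.5, -154.2, 137.0]
ee_rot: [0.75, -0.662, 0.003, -0.001]
contact_force: [1.2, 0.6, 0.2]
gripper_width: 71.9
```

Emit:
{"op": "servo_tool", "data": {"turn": [[0,0,-0.04],[0,0,-0.04],[0,0,-0.04],[0,0,-0.04],[0,0,0]], "dp": [[-0.004,0.045,0],[-0.004,0.045,0],[-0.004,0.045,0],[-0.004,0.045,0],[-0.004,0.045,0]], "fingers": [0.078,0.078,0.078,0.078,0.078]}}

```text
clock: 33.58
position: [481.4, 78.0, 137.9]
ee_rot: [-0.692, 0.722, -0.004, 0.003]
contact_force: [0.5, 0.9, 0.5]
gripper_width: 78.0
```

```bash
python3 - <<'E'
from fit import *
s=read_state();print(s["position"],s["ee_rot"])
d=get_image("side");t=get_image("top"); 
a=t["img"][150:270,395:525,::-1]; b=d["img"][270:390,280:410,::-1]
cv2.imwrite("pics/s4.png",cv2.resize(np.hstack([a,b]),None,fx=3,fy=3,interpolation=cv2.INTER_CUBIC))
ds=[t,d]
print("case",*boxfit(ds,(45,90),(44,110,3,41),(513,-289.7,.22),42,90,20))
print("mat",*boxfit(ds,(100,125),(100,170,0,3),(512,-289,.23),55,70,20))
E
```

```text
[481.42208314  78.00215405 137.85344235] [-0.69221373  0.72167814 -0.00371364  0.00265064]
case (array([ 514.3, -293.7,   -3.2]), np.float64(13.1), np.float64(0.84)) (array([ 513.5, -286.7,   -1.1]), np.float64(13.5), np.float64(0.28)) (array([ 513.5, -289. ,   -1.7]), np.float64(13.6), np.float64(1.74))
mat (array([ 512.5, -289.3,   -2.8]), np.float64(12.7), np.float64(0.45)) (array([ 512.2, -288. ,   -1.6]), np.float64(12.8), np.float64(0.3)) (array([ 512.3, -288.8,   -2.2]), np.float64(12.8), np.float64(0.74))
```

View pics/s4.png

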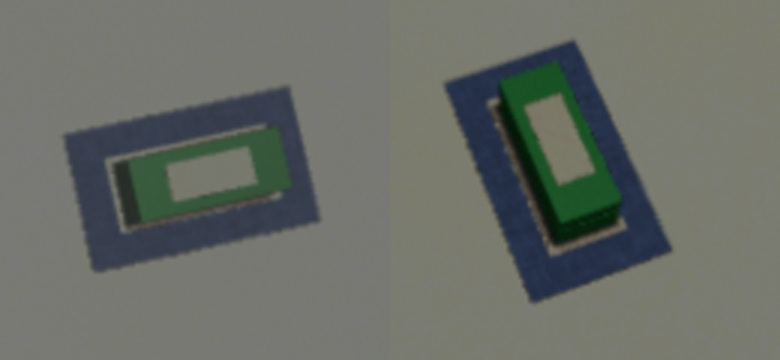

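The top half shows the case inside the white edge of the rectangle, and the side half agrees. The offset is about 1–2 mm and 0.5°. Now I return the cups, yellow first.

Emit:
{"op": "servo_tool", "data": {"turn": [[0.002,0.009,0],[0,0,0],[0,0,0],[0,0,0],[0,0,0]], "dp": [[-0.003,0.04,0],[-0.003,0.045,0],[-0.003,0.045,0],[-0.003,0.035,0],[-0.002,0.015,0]], "fingers": [0.078,0.078,0.078,0.078,0.078]}}

```text
clock: 34.3
position: [467.3, 262.9, 137.9]
ee_rot: [-0.693, 0.721, 0.0, 0.0]
contact_force: [-0.1, -0.5, 0.1]
gripper_width: 78.4
```

Emit:
{"op": "servo_tool", "data": {"turn": [[0,0,0],[0,0,0],[0,0,0],[0,0,0],[0,0,0]], "dp": [[0,0,0],[0,0,-0.01],[0,0,-0.01],[0,0,0],[0,0,0]], "fingers": [0.078,0.078,0.078,0.078,0.078]}}

```text
clock: 34.92
position: [466.9, 258.9, 115.6]
ee_rot: [-0.692, 0.722, 0.0, -0.001]
contact_force: [0.1, -0.1, 0.7]
gripper_width: 78.3
```

Emit:
{"op": "servo_tool", "data": {"turn": [[0,0,0],[0,0,0],[0,0,0],[0,0,0],[0,0,0]], "dp": [[-0.001,0.009,-0.015],[0,0,-0.017],[0,0,-0.016],[0,0,-0.008],[0,0,0]], "fingers": [0.078,0.078,0.078,0.078,0.078]}}

```text
clock: 35.55
position: [465.8, 269.8, 55.9]
ee_rot: [-0.692, 0.722, 0.0, -0.001]
contact_force: [-0.4, 0.3, -0.2]
gripper_width: 77.9
```

Emit:
{"op": "servo_tool", "data": {"turn": [[0,0,0],[0,0,0],[0,0,0],[0,0,0],[0,0,0]], "dp": [[0,-0.0015,-0.003],[0,0,-0.001],[0,0,0],[0,0,0],[0,0,0]], "fingers": [0.078,0.078,0.04,0.04,0.04]}}

```text
clock: 36.17
position: [466.7, 269.2, 53.5]
ee_rot: [-0.692, 0.722, 0.0, 0.001]
contact_force: [0.0, 0.3, -0.5]
gripper_width: 50.2
```

Emit:
{"op": "servo_tool", "data": {"turn": [[0,0,0],[0,0,0],[0,0,0],[0,0,0],[0,0,0]], "dp": [[0,0,0],[0,0,0],[0,0,0],[0,0,0],[0,0,0]], "fingers": [0.04,0.04,0.04,0.04,0.04]}}

```text
clock: 36.8
position: [466.6, 269.1, 53.3]
ee_rot: [-0.692, 0.722, 0.0, 0.001]
contact_force: [-0.8, -0.5, -0.3]
gripper_width: 50.4
```

Emit:
{"op": "servo_tool", "data": {"turn": [[0,0,0],[0,0,0],[0,0,0],[0,0,0],[0,0,0]], "dp": [[0,0,0.03],[0.001,-0.02,0.02],[0.002,-0.045,0],[0.002,-0.045,0],[0.002,-0.045,0]], "fingers": [0.04,0.04,0.04,0.04,0.04]}}

```text
clock: 37.42
position: [473.9, 113.0, 104.6]
ee_rot: [-0.694, 0.72, -0.0, 0.002]
contact_force: [0.6, 0.3, -1.4]
gripper_width: 50.4
```

Emit:
{"op": "servo_tool", "data": {"turn": [[0,0,0],[0,0,0],[0,0,0],[0,0,0],[0,0,0]], "dp": [[0.002,-0.045,0],[0.002,-0.045,0],[0.002,-0.045,0],[0.002,-0.035,0],[0.001,-0.015,0]], "fingers": [0.04,0.04,0.04,0.04,0.04]}}

```text
clock: 38.05
position: [482.0, -79.5, 104.9]
ee_rot: [-0.693, 0.721, -0.0, 0.002]
contact_force: [-0.4, -0.0, -0.9]
gripper_width: 50.4
```

Emit:
{"op": "servo_tool", "data": {"turn": [[0,0,0],[0,0,0],[0,0,0],[0,0,0],[0,0,0]], "dp": [[0,0,0],[0,0,-0.01],[0,0,0],[0,0,0],[0,0,0]], "fingers": [0.04,0.04,0.04,0.04,0.04]}}

```text
clock: 38.67
position: [482.1, -77.4, 93.7]
ee_rot: [-0.694, 0.72, -0.0, 0.002]
contact_force: [-0.6, 0.3, -1.0]
gripper_width: 50.4
```

Emit:
{"op": "servo_tool", "data": {"turn": [[0,0,0],[0,0,0],[0,0,0],[0,0,0],[0,0,0]], "dp": [[0.011,-0.007,0],[0,0,-0.013],[0,0,-0.012],[0,0,-0.006],[0,0,0]], "fingers": [0.04,0.04,0.04,0.04,0.04]}}

```text
clock: 39.3
position: [493.6, -84.8, 59.9]
ee_rot: [-0.694, 0.72, 0.0, 0.001]
contact_force: [0.7, -0.9, -0.7]
gripper_width: 50.4
```

Emit:
{"op": "servo_tool", "data": {"turn": [[0,0,0],[0,0,0],[0,0,0],[0,0,0],[0,0,0]], "dp": [[-0.001,0,-0.002],[0,0,-0.001],[0,0,-0.001],[0,0,-0.0005],[0,0,0]], "fingers": [0.04,0.04,0.04,0.04,0.04]}}

```text
clock: 39.92
position: [493.0, -84.7, 56.3]
ee_rot: [-0.694, 0.719, -0.0, 0.002]
contact_force: [-0.2, 0.6, -0.9]
gripper_width: 50.3
```

Emit:
{"op": "servo_tool", "data": {"turn": [[0,0,0],[0,0,0],[0,0,0],[0,0,0],[0,0,0]], "dp": [[0,0,-0.001],[0,0,-0.0005],[0,0,0],[0,0,0],[0,0,0]], "fingers": [0.04,0.04,0.04,0.072,0.072]}}

```text
clock: 40.55
position: [493.5, -84.7, 56.0]
ee_rot: [-0.695, 0.719, -0.001, 0.002]
contact_force: [-0.2, -0.2, 0.3]
gripper_width: 72.1
```

Emit:
{"op": "servo_tool", "data": {"turn": [[0,0,0],[0,0,0],[0,0,0],[0,0,0],[0,0,0]], "dp": [[0,0,0],[0,0,0.03],[0,0,0.045],[-0.002,0.04,0.005],[-0.002,0.045,0]], "fingers": [0.074,0.074,0.074,0.074,0.074]}}

```text
clock: 41.18
position: [489.3, 0.1, 137.5]
ee_rot: [-0.693, 0.721, -0.0, 0.002]
contact_force: [1.1, -0.1, 0.2]
gripper_width: 73.9
```

Emit:
{"op": "servo_tool", "data": {"turn": [[0,0,0],[0,0,0],[0,0,0],[0,0,0],[0,0,0]], "dp": [[-0.002,0.045,0],[-0.002,0.045,0],[-0.002,0.045,0],[-0.002,0.045,0],[-0.002,0.045,0]], "fingers": [0.074,0.074,0.074,0.074,0.074]}}

```text
clock: 41.8
position: [478.6, 232.3, 138.2]
ee_rot: [-0.692, 0.721, -0.001, 0.004]
contact_force: [0.7, -0.0, 0.4]
gripper_width: 73.9
```

```bash
python3 - <<'E'
from fit import *
s=read_state();print(s["position"],s["ee_rot"])
d=get_image("side");t=get_image("top"); ds=[t,d]
print("yellow",*cupfit(ds,"yellow",(493,-85),8,9))
a=d["img"][150:270,260:400,::-1]; cv2.imwrite("pics/s5.png",cv2.resize(a,None,fx=4,fy=4,interpolation=cv2.INTER_CUBIC))
E
```

```text
[478.62653724 232.34551868 138.24375007] [-0.6924234   0.7214822  -0.0007917   0.00355684]
yellow (array([485.1, -91. ,  -3.6]), np.float64(2.32)) (array([492.4, -85.4,  -0.5]), np.float64(0.27)) (array([490.2, -86.6,  -1.3]), np.float64(3.2))
```

View pics/s5.png

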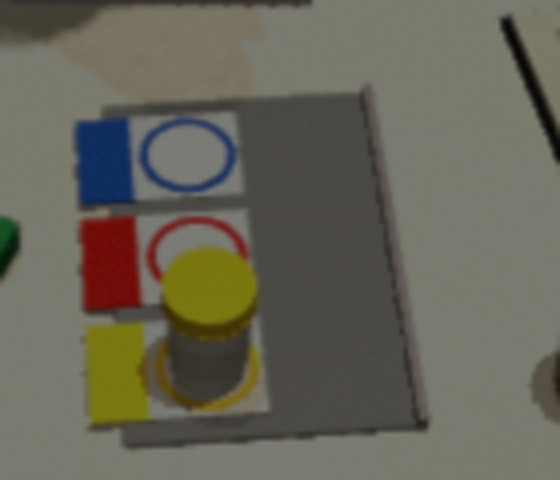

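Yellow stands upright on its ring at crop (208,370), about 2 mm off by the fit. Red is next.

Emit:
{"op": "servo_tool", "data": {"turn": [[-0.004,0.006,0],[0,0,0],[0,0,0],[0,0,0],[0,0,0]], "dp": [[-0.002,0.04,0],[-0.002,0.045,0],[-0.001,0.03,0],[0,0.008,-0.01],[0,0,-0.01]], "fingers": [0.074,0.074,0.074,0.074,0.074]}}

```text
clock: 42.52
position: [473.4, 359.7, 116.5]
ee_rot: [-0.694, 0.72, -0.0, -0.0]
contact_force: [0.3, 0.2, -0.3]
gripper_width: 74.1
```

Emit:
{"op": "servo_tool", "data": {"turn": [[0,0,0],[0,0,0],[0,0,0],[0,0,0],[0,0,0]], "dp": [[0,0,0],[0,0,-0.01],[0,0,0],[0,0,0],[0,0,0]], "fingers": [0.074,0.074,0.074,0.074,0.074]}}

```text
clock: 43.15
position: [473.3, 355.8, 104.9]
ee_rot: [-0.692, 0.722, -0.0, -0.002]
contact_force: [0.0, -0.0, -0.2]
gripper_width: 73.8
```

Target z is 52, so go down 53.

Emit:
{"op": "servo_tool", "data": {"turn": [[0,0,0],[0,0,0],[0,0,0],[0,0,0],[0,0,0]], "dp": [[0,0,-0.016],[0,0,-0.016],[0,0,-0.012],[0,0,-0.005],[0,0,0]], "fingers": [0.074,0.074,0.074,0.074,0.074]}}

```text
clock: 43.78
position: [472.8, 355.4, 51.5]
ee_rot: [-0.692, 0.722, -0.0, -0.003]
contact_force: [-0.4, -0.2, 0.3]
gripper_width: 74.2
```

Emit:
{"op": "servo_tool", "data": {"turn": [[0.003,-0.004,0],[0,0,0],[0,0,0],[0,0,0],[0,0,0]], "dp": [[0,0,0],[0,0,0],[0,0,0],[0,0,0],[0,0,0]], "fingers": [0.074,0.04,0.04,0.04,0.04]}}

```text
clock: 44.4
position: [473.2, 356.0, 52.7]
ee_rot: [-0.692, 0.722, -0.0, 0.001]
contact_force: [0.1, 0.3, -1.2]
gripper_width: 50.5
```

Emit:
{"op": "servo_tool", "data": {"turn": [[0,0,0],[0,0,0],[0,0,0],[0,0,0],[0,0,0]], "dp": [[0,0,0],[0,0,0],[0,0,0],[0,0,0],[0,0,0]], "fingers": [0.04,0.04,0.04,0.04,0.04]}}

```text
clock: 45.02
position: [473.1, 356.0, 52.6]
ee_rot: [-0.692, 0.722, -0.0, 0.001]
contact_force: [0.5, 0.2, -0.7]
gripper_width: 50.1
```

Emit:
{"op": "servo_tool", "data": {"turn": [[0,0,0],[0,0,0],[0,0,0],[0,0,0],[0,0,0]], "dp": [[0,0,0.03],[0.002,-0.02,0.02],[0.003,-0.045,0],[0.003,-0.045,0],[0.003,-0.045,0]], "fingers": [0.04,0.04,0.04,0.04,0.04]}}

```text
clock: 45.65
position: [483.0, 196.1, 103.8]
ee_rot: [-0.694, 0.72, -0.0, 0.001]
contact_force: [1.2, -0.1, -0.9]
gripper_width: 50.6
```

Emit:
{"op": "servo_tool", "data": {"turn": [[0,0,0],[0,0,0],[0,0,0],[0,0,0],[0,0,0]], "dp": [[0.003,-0.045,0],[0.003,-0.045,0],[0.003,-0.045,0],[0.002,-0.035,0],[0.001,-0.02,0]], "fingers": [0.04,0.04,0.04,0.04,0.04]}}

```text
clock: 46.28
position: [490.4, -6.5, 104.9]
ee_rot: [-0.691, 0.722, 0.0, -0.0]
contact_force: [0.3, 0.7, -0.7]
gripper_width: 50.3
```

Emit:
{"op": "servo_tool", "data": {"turn": [[0,0,0],[0,0,0],[0,0,0],[0,0,0],[0,0,0]], "dp": [[0,0,0],[0,0,-0.01],[0,0,0],[0,0,0],[0,0,0]], "fingers": [0.04,0.04,0.04,0.04,0.04]}}

```text
clock: 46.9
position: [488.7, -7.3, 94.1]
ee_rot: [-0.691, 0.723, 0.001, -0.001]
contact_force: [-0.0, 0.5, -1.2]
gripper_width: 50.2
```

Delta (+7.5, +2, −38.5).

Emit:
{"op": "servo_tool", "data": {"turn": [[0,0,0],[0,0,0],[0,0,0],[0,0,0],[0,0,0]], "dp": [[0.0075,0.001,0],[0,0,-0.013],[0,0,-0.013],[0,0,-0.007],[0,0,0]], "fingers": [0.04,0.04,0.04,0.04,0.04]}}

```text
clock: 47.52
position: [496.4, -5.8, 58.1]
ee_rot: [-0.691, 0.723, 0.001, -0.001]
contact_force: [-0.1, 0.8, -0.8]
gripper_width: 50.5
```

Lower 2.5, release, retreat toward blue at (561.4, 340.8).

Emit:
{"op": "servo_tool", "data": {"turn": [[0,0,0],[0,0,0],[0,0,0],[0,0,0],[0,0,0]], "dp": [[0,0.0005,-0.001],[0,0,-0.001],[0,0,-0.001],[0,0,-0.0005],[0,0,0]], "fingers": [0.04,0.04,0.04,0.04,0.04]}}

```text
clock: 48.15
position: [497.0, -5.2, 55.6]
ee_rot: [-0.691, 0.723, 0.001, -0.0]
contact_force: [-0.3, 0.3, 0.3]
gripper_width: 50.3
```

Emit:
{"op": "servo_tool", "data": {"turn": [[0,0,0],[0,0,0],[0,0,0],[0,0,0],[0,0,0]], "dp": [[0,0,0],[0,0,0],[0,0,0],[0,0,0.03],[0,0,0.045]], "fingers": [0.074,0.074,0.074,0.074,0.074]}}

```text
clock: 48.78
position: [495.0, -5.8, 129.0]
ee_rot: [-0.691, 0.723, 0.003, -0.004]
contact_force: [0.9, 0.3, 0.7]
gripper_width: 73.8
```

Emit:
{"op": "servo_tool", "data": {"turn": [[0,0,0],[0,0,0],[0,0,0],[0,0,0],[0,0,0]], "dp": [[0.009,0.045,0],[0.009,0.045,0],[0.009,0.045,0],[0.009,0.045,0],[0.009,0.045,0]], "fingers": [0.074,0.074,0.074,0.074,0.074]}}

```text
clock: 49.4
position: [542.9, 223.8, 134.0]
ee_rot: [-0.689, 0.724, 0.0, 0.001]
contact_force: [0.3, 0.1, 0.6]
gripper_width: 74.1
```

Emit:
{"op": "servo_tool", "data": {"turn": [[0,0,0],[0,0,0],[0,0,0],[0,0,0],[0,0,0]], "dp": [[0.009,0.045,0],[0.007,0.04,0],[0.004,0.02,0],[0,0,-0.01],[0,0,0]], "fingers": [0.074,0.074,0.074,0.074,0.074]}}

```text
clock: 50.02
position: [562.5, 334.7, 121.2]
ee_rot: [-0.691, 0.723, 0.001, -0.0]
contact_force: [0.4, -0.4, -0.1]
gripper_width: 73.8
```

Target (561.3, 340.8, 51): delta (−1, +6, −70).

Emit:
{"op": "servo_tool", "data": {"turn": [[0,0,0],[0,0,0],[0,0,0],[0,0,0],[0,0,0]], "dp": [[-0.001,0.006,-0.018],[0,0,-0.018],[0,0,-0.016],[0,0,-0.01],[0,0,-0.002]], "fingers": [0.074,0.074,0.074,0.074,0.074]}}

```text
clock: 50.65
position: [560.5, 337.5, 52.4]
ee_rot: [-0.689, 0.725, 0.001, -0.002]
contact_force: [0.1, 0.6, 0.2]
gripper_width: 73.7
```

Emit:
{"op": "servo_tool", "data": {"turn": [[0,0,-0.004],[0,0,0],[0,0,0],[0,0,0],[0,0,0]], "dp": [[0,0.003,-0.001],[0,0,0],[0,0,0],[0,0,0],[0,0,0]], "fingers": [0.074,0.074,0.04,0.04,0.04]}}

```text
clock: 51.28
position: [561.4, 341.7, 53.3]
ee_rot: [-0.688, 0.726, 0.001, 0.0]
contact_force: [0.4, -0.4, -0.3]
gripper_width: 50.2
```

Emit:
{"op": "servo_tool", "data": {"turn": [[0,0,0],[0,0,0],[0,0,0],[0,0,0],[0,0,0]], "dp": [[0,0,0],[0,0,0],[0,0,0],[0,0,0],[0,0,0]], "fingers": [0.04,0.04,0.04,0.04,0.04]}}

```text
clock: 51.9
position: [561.3, 341.6, 53.1]
ee_rot: [-0.688, 0.726, 0.001, 0.0]
contact_force: [-0.0, -0.3, 0.7]
gripper_width: 50.4
```

Emit:
{"op": "servo_tool", "data": {"turn": [[0,0,0],[0,0,0],[0,0,0],[0,0,0],[0,0,0]], "dp": [[0,0,0.03],[-0.004,-0.02,0.02],[-0.009,-0.042,0],[-0.009,-0.042,0],[-0.009,-0.042,0]], "fingers": [0.04,0.04,0.04,0.04,0.04]}}

```text
clock: 52.52
position: [529.3, 194.2, 103.0]
ee_rot: [-0.689, 0.725, 0.001, -0.0]
contact_force: [0.3, 0.2, -0.6]
gripper_width: 50.2
```

Emit:
{"op": "servo_tool", "data": {"turn": [[0,0,0],[0,0,0],[0,0,0],[0,0,0],[0,0,0]], "dp": [[-0.009,-0.042,0],[-0.009,-0.04,0],[-0.004,-0.02,0],[0,-0.005,0],[0,0,-0.01]], "fingers": [0.04,0.04,0.04,0.04,0.04]}}

```text
clock: 53.15
position: [506.6, 82.6, 93.7]
ee_rot: [-0.688, 0.725, 0.0, 0.001]
contact_force: [-0.1, 1.0, -1.0]
gripper_width: 50.3
```

Emit:
{"op": "servo_tool", "data": {"turn": [[0,0,0],[0,0,0],[0,0,0],[0,0,0],[0,0,0]], "dp": [[0,0,0],[0,0,0],[0,0,0],[0,0,0],[0,0,0]], "fingers": [0.04,0.04,0.04,0.04,0.04]}}

```text
clock: 53.78
position: [507.1, 85.1, 92.1]
ee_rot: [-0.69, 0.724, 0.0, 0.0]
contact_force: [-0.3, -0.2, -1.4]
gripper_width: 50.3
```

Delta (−6, −14, −36).

Emit:
{"op": "servo_tool", "data": {"turn": [[0,0,0],[0,0,0],[0,0,0],[0,0,0],[0,0,0]], "dp": [[-0.006,-0.014,0],[0,0,-0.012],[0,0,-0.012],[0,0,-0.006],[0,0,0]], "fingers": [0.04,0.04,0.04,0.04,0.04]}}

```text
clock: 54.4
position: [500.0, 69.5, 59.5]
ee_rot: [-0.689, 0.724, 0.001, -0.0]
contact_force: [0.0, 0.3, -1.4]
gripper_width: 50.3
```

Emit:
{"op": "servo_tool", "data": {"turn": [[0,0,0],[0,0,0],[0,0,0],[0,0,0],[0,0,0]], "dp": [[0,0.001,-0.002],[0,0,-0.001],[0,0,-0.001],[0,0,-0.0005],[0,0,0]], "fingers": [0.04,0.04,0.04,0.04,0.04]}}

```text
clock: 55.02
position: [500.7, 71.1, 56.1]
ee_rot: [-0.69, 0.724, 0.0, 0.0]
contact_force: [0.9, 0.5, -1.3]
gripper_width: 51.0
```

Lower slightly, release, then retreat towards the tray.

Emit:
{"op": "servo_tool", "data": {"turn": [[0,0,0],[0,0,0],[0,0,0],[0,0,0],[0,0,0]], "dp": [[0,0,-0.001],[0,0,-0.0005],[0,0,0],[0,0,0],[0,0,0]], "fingers": [0.04,0.04,0.04,0.074,0.074]}}

```text
clock: 55.65
position: [501.3, 71.3, 55.8]
ee_rot: [-0.69, 0.724, -0.0, 0.001]
contact_force: [-0.3, 0.3, 0.5]
gripper_width: 74.3
```

Emit:
{"op": "servo_tool", "data": {"turn": [[0,0,0],[0,0,0],[0,0,0],[0,0,0],[0,0,0]], "dp": [[0,0,0],[0,0,0.03],[0,0,0.045],[0,0.04,0.03],[0,0.045,0]], "fingers": [0.074,0.074,0.074,0.074,0.074]}}

```text
clock: 56.28
position: [500.9, 155.8, 163.3]
ee_rot: [-0.688, 0.726, 0.0, 0.001]
contact_force: [1.1, -0.8, -1.6]
gripper_width: 74.1
```

Emit:
{"op": "servo_tool", "data": {"turn": [[0,0,0],[0,0,0],[0,0,0],[0,0,0],[0,0,0]], "dp": [[0,0.05,0],[0,0.05,0],[0,0.05,0],[0,0.05,0],[0,0.05,0]], "fingers": [0.074,0.074,0.074,0.074,0.074]}}

```text
clock: 56.9
position: [500.4, 413.4, 164.2]
ee_rot: [-0.688, 0.726, 0.0, 0.002]
contact_force: [0.4, 0.5, 0.3]
gripper_width: 74.1
```

```bash
python3 - <<'E'
from fit import *
s=read_state();print(s["position"],s["contact_force"])
d=get_image("side");t=get_image("top"); ds=[t,d]
for c,p in dict(red=(496,-5),yellow=(493,-84),blue=(501,71)).items(): print(c,*cupfit(ds,c,p,8,9))
print("case",*boxfit(ds,(45,90),(44,110,3,41),(513,-289.7,.22),42,90,20))
im=lambda q,b:cv2.resize(q["img"][b[1]:b[1]+120,b[0]:b[0]+130,::-1],None,fx=3,fy=3,interpolation=cv2.INTER_CUBIC)
cv2.imwrite("pics/s6.png",np.hstack([im(t,(265,150)),im(d,(265,145))]))
save(t,"top6.png")
E
```

```text
[500.39706139 413.433175   164.1649373 ] [0.42088396 0.49829851 0.28714138]
red (array([ 4.941e+02, -6.400e+00, -2.000e-01]), np.float64(0.22)) (array([ 4.965e+02, -4.000e+00, -2.000e-01]), np.float64(0.26)) (array([ 4.949e+02, -5.700e+00, -2.000e-01]), np.float64(0.57))
yellow (array([487.2, -93.4,  -4.1]), np.float64(1.84)) (array([ 4.92e+02, -8.46e+01, -2.00e-01]), np.float64(0.24)) (array([490.3, -87.7,  -1.5]), np.float64(3.19))
blue (array([500. ,  69.3,  -1.1]), np.float64(0.38)) (array([501.5,  73.2,  -1.2]), np.float64(0.55)) (array([500.5,  70.2,  -1.1]), np.float64(0.77))
case (array([ 514. , -294.1,   -3.3]), np.float64(13.5), np.float64(0.84)) (array([ 513.5, -286.7,   -1.1]), np.float64(13.6), np.float64(0.26)) (array([ 513.5, -289.1,   -1.8]), np.float64(13.7), np.float64(1.79))
```

View pics/s6.png

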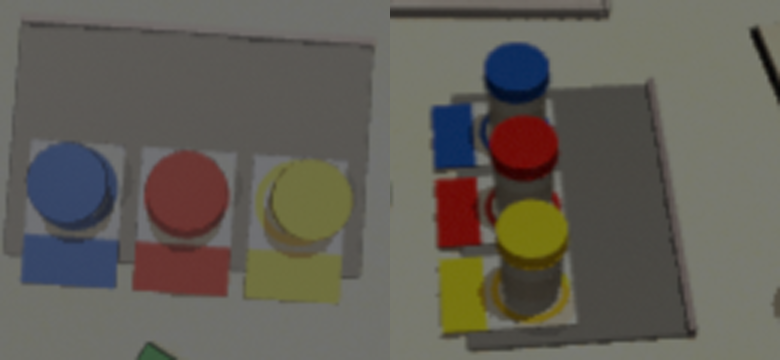

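View pics/top6.png

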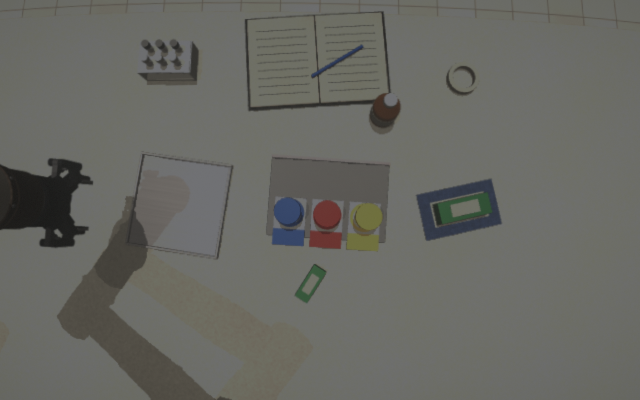

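Each cup stands upright on its own spot: blue at (288,211), red (327,214) and yellow (368,217). The case is on the mat at (464,208), the bottle is still at (386,107), and the gripper is clear. I am handing in.

```bash
python3 -c "
from bench import *
print(job_done())"
```

```text
the job is handed in; nothing more can be done
None
```

The job is handed in at about 57 s of the 141 s allowed. I stood the three cups in the tray, laid the larger green case on the mat's dark rectangle, and put each cup back on the spot of its lid's colour.

**Last checks:**
- **Cups:** the fits put red and blue within about 2 mm of their starting positions and upright. The side camera puts yellow about 1.5 mm from its start.
- **Case:** it is about 1–2 mm and under 1° off the mat's centre and direction.
- **Bottle:** it shows at the same place in the top picture as at the start.
- **Gripper:** it is open and clear of everything, at a height of 164 mm.

**Disagreements:** the two cameras differ by 2–4 mm in y for the red and blue cups. The top camera's yellow fit was poor because the yellow ring merged with the lid, and its case fit was poor because it missed the dark side face. For those two I relied on the side camera and the measured tool positions.

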